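# Hook the spice caddy onto the slotted stand and put the salt in it

### The arm

A 6-joint arm with a two-finger parallel gripper is mounted at the origin on a cart in front of the work surface, level with it; the furniture and walls round the work are solid. World frame = base frame: x ahead of the robot, y to its left, z up, the work surface at z = 0. Lengths are in m, angles in rad, forces in N, time in s.
With the tool pointing down it reaches from about 0.225 to 0.875 m from the base axis. Payload 3.4 kg.
Tool frame: the origin (TCP) lies on the centre line of the jaws, within the pads' length; the fingertips stand 11 mm ahead of it and the grasp point (between the pads) lies 8 mm behind it; z points along the fingers, y is the line along which they close (so a half turn about z gives the same grasp; the last joint's range is limited). The gripper opens to 85 mm and grips with 20 to 120 N. Pads are 22 mm wide; open, the fingers measure 114 mm over their backs; the gripper's body (76 mm by 85 mm) begins 54 mm behind the grasp point. The pads swing forward as they close: fully open they stand 13 mm farther back than shut.
Start: joints at [1.146, 0.276, 1.505, -0, 1.361, -0.121], TCP at [0.172, 0.549, 0.242] pointing down, gripper open.
Joint ranges: [-2.89, 2.89], [-0.75, 2.08], [0.22, 2.7], [-1.18, 4.32], [0.11, 2.71], [-2.7, 2.7]. Speed limits (rad/s): [2.57, 2.57, 3.14, 3.14, 3.14, 3.14].

### API

Orientations are given as a unit quaternion [w, x, y, z].
In Python, from rig import manip, eyes, job gives the robot as it stands.
- The arm moves only by the tool drive_tool, never from a script. Its argument "rows" is a list of rows, each a list of 3 entries, a list of its own where there are three numbers: the turn, a rotation vector about the world's x, y, z in rad, then the shift along the world's x, y, z in cm, then the finger opening in cm, from 0 to 8.54. A call has 1 to 8 rows; each row shifts and turns the commanded pose from where the row before left it; what a row does not reach is not made up. A row lasts 1/8 s, in which the tool goes at most 62.5 mm and 10.7 degrees, less where a joint would pass 70% of its speed; a pose out of reach is approached as far as the arm can. A call is refused whole if a number of a shift passes 6.25 or a number of a turn 0.188, either way. A call with a gripper value outside its range is refused whole. The fingers move at their own pace and stop on an object; "force" is the grip in N (left out, the last holds). Time passes only in rows, so rows that do not move let the fingers close. It gives the time, the measured TCP pose, the force, the opening and the grip force at its end, in the units of the state.
- manip.get_state(): the state, without advancing time (a new reading comes with each control period).
- eyes.get_image(name): name is "scene" or "top"; returns the picture (480x640x3 uint8, red, green, blue); there is no depth.
- eyes.get_calibration(name): a dict with "camera_matrix" (3x3 intrinsics, pixels), "view" (4x4, takes a point from world to camera coordinates). Camera axes: x right, y up, looking along -z (the intrinsics and any distortion apply to the point x, -y, -z); pixel columns grow to the right and rows downward; lengths in m; the calibration is good to about 2 mm. A picture is of the moment at which its call begins. get_calibration takes no time and is no camera call.
- job.sign_off(): hands the job in; it is judged then, once.
The state is a dict: "clock": time; "qpos": joint angles; "qd": joint speeds; "effort": joint torques, N m; "position": TCP position; "ee_rot": TCP orientation; "contact_force": force on the tool from outside, world axes, zero at the start; "moment": the same for the moment, N m; "width": finger opening in m; "gripper_force": force on a finger pad.
Only numpy, scipy, OpenCV 4.12 (cv2) and the standard library are available. Lean on these libraries where they do the work, as an engineer would, in place of code of your own. Each camera call takes 0.05 s, during which the arm holds its last target. There are 200 camera calls.

### The job

Hang the green spice caddy on the grey stand: hook its two claws into the upper pair of slots and press it down until it is fully seated and the brass catch snaps out over its back wall. Then set the salt shaker gently upright in either compartment of the hung caddy, and leave the glass and the foil parcel where they are, standing.

Things in the scene. Friction and masses are not known exactly. Their poses are not given: they have to be found in the camera images.
- stand: Fixed grey stand: dark foot plate (x -30 to +90 mm, 190 mm wide, 12 mm thick) and vertical upright plate, 176 mm wide, 6 mm thick, top 187 mm above the worktop. Origin on the worktop under the middle of the upright's front face; x points from the front back through the upright, y left, z up. Two pairs of slots, upper and lower; free space behind the plate.
- slots (a point): Middle of the upper pair of slots on the upright's front face, 159 mm above the worktop; stand axes. The two slots lie at y = -50 and +50 mm, each 16 mm wide and 30 mm high (z = 144 to 174 mm above the worktop). A like pair, not to be used, is 90 mm lower.
- seat (a point): Point on the stand (stand axes) where the caddy's origin lies once seated in the upper slots: 53.3 mm in front of the upright, 110 mm above the worktop; with matching axes (it sags a few mm at the front). Way in: carry the caddy 14 to 22 mm above this height (best 18), push it along stand +x until its rubber pads touch the upright, then press straight down.
- catch (a joint): Brass spring nose, 12 mm across, at the upright's middle, 165.5 mm above the worktop, 7 mm proud. 0 = out (at the start, and once snapped over the seated caddy's back wall); up to 0.009 m as pushed in along +x; spring 4 N at 0, 6 N at 0.0045. The back wall pushes it in 4.5 mm on the way; its friction may stop the caddy from dropping by itself: press with 5 to 15 N.
- caddy: Loose open green metal caddy, about 0.25 kg, 100 mm deep (x), 142 mm wide (y), standing on the worktop. Origin at the centre of its underside, z up, +x to its back (claw side). Floor and walls 4 mm thick; front and side walls 22 mm high, back wall 48 mm, rear face at x = +50 mm. Two rubber pads low on the back (z 2 to 12 mm) reach x = 53.3 mm.
- fin (a point): Top centre of the caddy's wooden grip fin (caddy axes), 66 mm above the caddy's underside: 10 mm thick (y), 56 mm long (x), upright faces. It parts two compartments, centred 36 mm to either side (y), each 62 mm wide and 92 mm deep, floor 4 mm above the underside.
- claws (a point): Point midway between the caddy's two steel claws (caddy axes), at x = 50, z = 38 mm in the caddy. Claws at y = -50 and +50 mm, 10 mm wide: a tongue 8 mm high (caddy z = 34 to 42 mm) runs back from the rear face and ends in a lip turned down to z = 20 mm, rearmost x = 68 mm. The gap between rear face and lip is 10 mm at the top, 13 mm at the bottom.
- salt_shaker: Loose salt shaker, glass body with grey metal cap, 44 mm diameter, 90 mm high, round, standing; origin at the centre of its underside, z up.
- tumbler: Loose empty drinking glass, 76 mm diameter, 86 mm high, standing; origin at the centre of its underside, z up. To be left alone.
- foil_parcel: Loose crumpled foil parcel, about 65 mm across and 68 mm high; origin at the centre of its underside. To be left alone.
There are look-alikes about, which are no part of the job. Of the things that look like the salt_shaker, take the one that is farthest to the robot's left at the start. There is more than one size of the stand; the one meant has the size given above.

How it is judged:
By the outcome, as a careful person would: the job done as asked, in the order asked, and still so for the second after the job is handed in, with the robot touching nothing.
It also fails if it takes over 72 s, if anything falls off the work surface, if the arm or the gripper's body presses on something with over 40 N, if the wrist force passes 120 N, or if a joint passes its speed limit or range.

## Working session

There is one attempt and no reset: what is moved stays moved. The work goes in short steps, Python scripts to look and compute and a tool call to move; the robot and the scene stay as the last step left them, time stands still between calls to the robot, and variables do not carry over. Pictures are saved under pics/ and viewed, at most 12 in all, crops included, and the job is handed in when it is done.

Besides the shell and the picture viewer there is one more tool, called after "Request:" by a JSON object that holds its "fn" and its "kwargs". drive_tool: Moves the arm, as the interface text tells. Its arguments: {"type":"object","properties":{"rows":{"type":"array"},"force":{"type":"number"}},"required":["rows"]}

```bash
mkdir -p pics
cat > h.py <<'E'
from rig import manip, eyes, job
import numpy as np, cv2
def snap(n,f):
    im=eyes.get_image(n); cv2.imwrite('pics/'+f,im[:,:,::-1]); return im
def P(n):
    c=eyes.get_calibration(n); return np.array(c['camera_matrix']),np.array(c['view']),c
def proj(n,p):
    K,V,_=P(n); p=np.atleast_2d(p); q=(V[:3,:3]@p.T).T+V[:3,3]; q=q*[1,-1,-1]
    u=(K@q.T).T; return u[:,:2]/u[:,2:]
def back(n,uv,z):
    K,V,_=P(n); R=V[:3,:3]; o=-R.T@V[:3,3]
    d=np.linalg.inv(K)@np.array([uv[0],uv[1],1.]); d=R.T@(d*[1,-1,-1]); return o+d*(z-o[2])/d[2]
E
python3 - <<'E'
from h import *
snap('scene','s0.png');snap('top','t0.png')
for n in('scene','top'):
    K,V,c=P(n);print(c.keys(),K.tolist(),(-V[:3,:3].T@V[:3,3]).round(3),V.round(3).tolist())
print(manip.get_state())
E
```

```text
dict_keys(['camera_matrix', 'view']) [[490.98471010303496, 0.0, 308.31323378629975], [0.0, 490.98471010303496, 239.6854546272154], [0.0, 0.0, 1.0]] [ 1.    -0.447  1.014] [[0.668, 0.744, 0.005, -0.34], [-0.615, 0.548, 0.567, 0.286], [0.419, -0.382, 0.824, -1.425], [0.0, 0.0, 0.0, 1.0]]
dict_keys(['camera_matrix', 'view']) [[489.8886244832901, 0.0, 321.28146310216755], [0.0, 489.8886244832901, 242.40905581316187], [0.0, 0.0, 1.0]] [ 0.302 -0.032  1.287] [[0.056, -0.998, -0.003, -0.045], [0.978, 0.054, 0.201, -0.552], [-0.201, -0.014, 0.98, -1.201], [0.0, 0.0, 0.0, 1.0]]
{'clock': 0.1, 'qpos': array([ 1.14598815e+00,  2.76523388e-01,  1.50601295e+00,  2.68075459e-05,
        1.36069640e+00, -1.21011315e-01]), 'qd': array([-0.00097093, -0.00204592, -0.00205269,  0.00204877, -0.00111868,
       -0.00013718]), 'effort': array([ 1.10038531e-03, -4.17691648e+01, -2.46405208e+01, -1.91047066e-04,
        5.61633788e-03, -7.82639404e-06]), 'position': array([0.17182255, 0.54825193, 0.24152841]), 'ee_rot': array([-2.33651101e-04,  1.51317700e-01,  9.88484841e-01, -7.86159111e-04]), 'contact_force': array([0.26819753, 0.55976577, 0.32987374]), 'moment': array([-0.00764672,  0.00684733,  0.01680509]), 'gripper_force': 0.0, 'width': 0.08562348692842432}
```

View pics/s0.png

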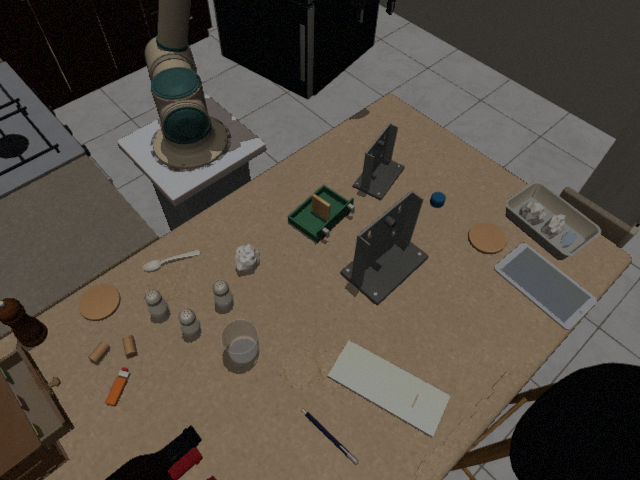

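View pics/t0.png

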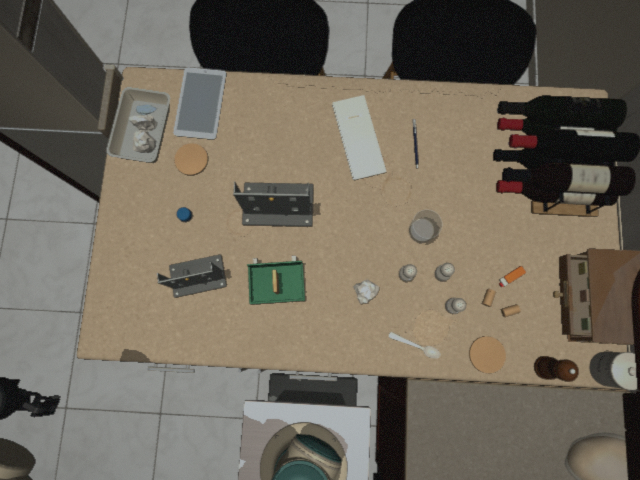

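The top view shows the large stand at (278,205), the small stand at (198,277) and the caddy at (277,283) with its claws facing the stand. The leftmost shaker is at (409,272), the glass at (424,227) and the foil at (367,291). I'll zoom in for the corners.

Run:
```python
import cv2
t=cv2.imread('pics/t0.png');s=cv2.imread('pics/s0.png')
cv2.imwrite('pics/t0c.png',cv2.convertScaleAbs(cv2.resize(t[175:310,230:325],None,fx=4.4,fy=4.4,interpolation=cv2.INTER_CUBIC)[:594],alpha=1.7,beta=20))
c=cv2.resize(s[180:305,280:440],None,fx=4.7,fy=4.7,interpolation=cv2.INTER_CUBIC)
cv2.imwrite('pics/s0c.png',cv2.convertScaleAbs(c,alpha=1.7,beta=20))
```

```text
(no output)
```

View pics/t0c.png

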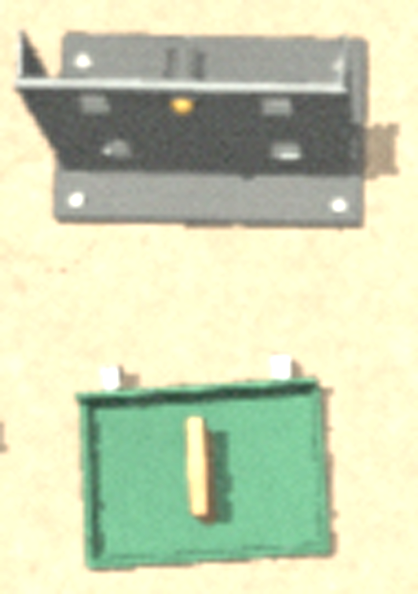

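View pics/s0c.png

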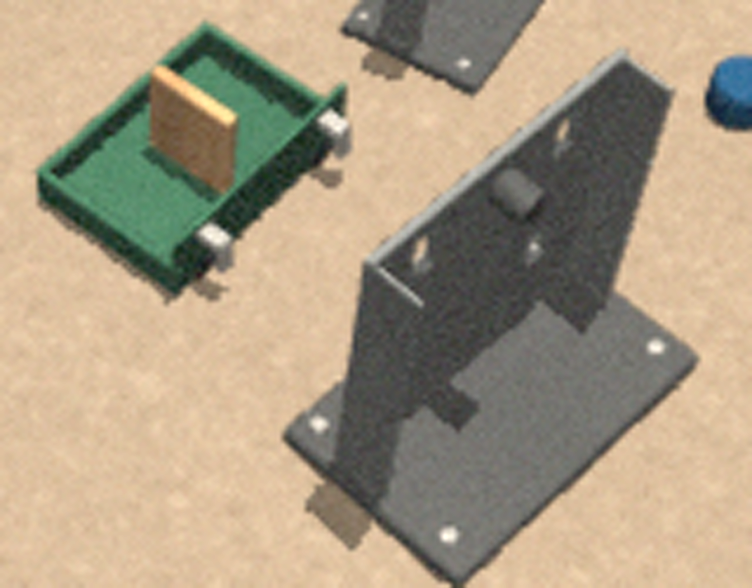

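The top crop shows the stand facing the robot, with its foot corners at crop (55,220)/(362,226)/(366,38)/(66,36) and the upright's top edge from (18,90) to (350,94). The caddy's claws are at (110,378) and (281,368), and its fin is at about (201,468). The scene crop shows the same objects from behind. Next I'll fit the poses.

```bash
cat > fit.py <<'E'
from h import *
from scipy.optimize import least_squares
def T(p,X):
    c,s=np.cos(p[2]),np.sin(p[2]); X=np.array(X,float)/1000
    return np.c_[p[0]+c*X[:,0]-s*X[:,1],p[1]+s*X[:,0]+c*X[:,1],X[:,2]]
tc=lambda u:((np.array(u)+.5)/4.4-.5+[230,175]); sc=lambda u:((np.array(u)+.5)/4.7-.5+[280,180])
obj=dict(stand=[('top',tc,[((-30,95,12),(55,220)),((-30,-95,12),(362,226)),((90,-95,12),(366,38)),((90,95,12),(66,36)),((0,88,187),(18,90)),((0,-88,187),(350,95))]),
 ('scene',sc,[((0,-88,187),(366,262)),((0,88,187),(622,50)),((90,-95,12),(460,580)),((90,95,12),(697,357)),((-30,-95,12),(286,433))])],
caddy=[('top',tc,[((-50,71,22),(87,566)),((-50,-71,22),(331,553)),((50,71,48),(80,393)),((50,-71,48),(318,379)),((-28,0,66),(204,519)),((28,0,66),(196,417))]),
 ('scene',sc,[((50,-71,48),(175,240)),((50,71,48),(345,88)),((50,-71,0),(172,298)),((-50,-71,22),(40,175)),((-50,71,22),(207,24)),((-28,0,66),(156,70)),((28,0,66),(236,117))])])
if __name__=='__main__':
  for k,v in obj.items():
    def r(p,v=v): return np.concatenate([(proj(n,T(p,[a for a,_ in L]))-f([b for _,b in L])).ravel() for n,f,L in v])
    for w in (v,v[:1],v[1:]):
        s=least_squares(lambda p:r(p,w),[.5,.1,0],loss='soft_l1'); print(k,s.x.round(4),r(s.x,w).round(1).tolist() if w is v else '')
  # cylinders: centroid of silhouette approx; top = cap top centre
  for nm,uv,h in (('salt',(408,270),.085),('glass',(428,221),.086),('glassbase',(423,233),.0),('foil',(367,291),.04)): print(nm,back('top',uv,h).round(3))
  for nm,uv,h in (('saltL?',(220,286),.09),('salt2',(187,314),.09),('salt3',(152,294),.09)): print(nm,back('scene',uv,h).round(3))
E
python3 fit.py
python3 - <<'E'
import cv2
t=cv2.imread('pics/t0.png');s=cv2.imread('pics/s0.png')
a=cv2.resize(t[250:310,340:440],None,fx=4,fy=4,interpolation=cv2.INTER_CUBIC);b=cv2.resize(s[235:335,160:260],None,fx=4,fy=4,interpolation=cv2.INTER_CUBIC)
c=cv2.vconcat([a,b[:340]]);cv2.imwrite('pics/salt.png',cv2.convertScaleAbs(c,alpha=1.5,beta=0))
E
```

```text
stand [0.6331 0.1074 0.0407] [-0.1, 0.1, 1.1, -0.3, 1.0, -0.4, -0.5, -0.9, -0.2, -0.5, -0.4, -0.6, -0.4, -0.8, -0.8, -1.1, -0.0, 0.8, 1.2, -0.6, -1.2, -0.5]
stand [0.632  0.1075 0.0402] 
stand [0.6347 0.1071 0.0381] 
caddy [0.4478 0.0964 0.1123] [0.3, 0.3, -0.1, 0.1, -0.7, -0.3, 0.6, -0.3, -0.7, -0.9, 0.3, 0.1, 0.1, 1.1, 0.7, -0.5, 0.4, -0.1, -1.1, -0.6, -0.1, -0.2, -0.5, -1.0, -0.5, 0.7]
caddy [0.4474 0.0963 0.1129] 
caddy [0.4483 0.0964 0.1109] 
salt [ 0.49  -0.233  0.085]
glass [ 0.617 -0.28   0.086]
glassbase [ 0.606 -0.285  0.   ]
foil [ 0.437 -0.137  0.04 ]
saltL? [ 0.494 -0.241  0.09 ]
salt2 [ 0.502 -0.331  0.09 ]
salt3 [ 0.414 -0.36   0.09 ]
```

View pics/salt.png

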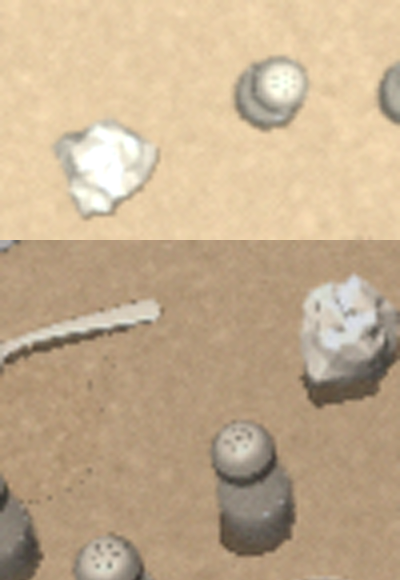

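The foil is clear of the way, and the leftmost shaker's cap is at top pixel (410.2,270.7) and scene pixel (220.2,287), which puts it at about (0.49,-0.239). I'll move over the fin of the caddy, whose origin is at (0.448,0.096) with yaw 0.112.

Request:
{"fn": "drive_tool", "kwargs": {"rows": [[[0, 0, 0.052], [2.76, -4.5, 0], 5], [[0, 0, 0.052], [2.76, -4.5, 0], 5], [[0, 0, 0.052], [2.76, -4.5, 0], 5], [[0, 0, 0.052], [2.76, -4.5, 0], 5], [[0, 0, 0.052], [2.76, -4.5, 0], 5], [[0, 0, 0.052], [2.76, -4.5, 0], 5], [[0, 0, 0.052], [2.76, -4.5, 0], 5], [[0, 0, 0.052], [2.76, -4.5, 0], 5]], "force": 60}}

```text
clock: 1.1
position: [0.3933, 0.1871, 0.2422]
ee_rot: [-0.0, -0.057, 0.998, 0.0]
contact_force: [0.9, -0.2, -1.1]
width: 0.0498
gripper_force: 0.0
```

Request:
{"fn": "drive_tool", "kwargs": {"rows": [[[0, 0, 0], [2.76, -4.5, 0], 5], [[0, 0, 0], [2.76, -4.6, 0], 5], [[0, 0, 0], [0, 0, -4], 5], [[0, 0, 0], [0, 0, -4], 5], [[0, 0, 0], [0, 0, 0], 5]]}}

```text
clock: 1.72
position: [0.4453, 0.0972, 0.1597]
ee_rot: [-0.004, -0.056, 0.998, 0.0]
contact_force: [-0.1, -0.0, 0.4]
width: 0.0497
gripper_force: 0.0
```

Request:
{"fn": "drive_tool", "kwargs": {"rows": [[[0, 0, 0], [0.2, -0.1, -3], 5], [[0, 0, 0], [0, 0, -3], 5], [[0, 0, 0], [0, 0, -3], 5], [[0, 0, 0], [0, 0, -2.0], 5], [[0, 0, 0], [0, 0, -0.8], 5], [[0, 0, 0], [0, 0, 0], 5]]}}

```text
clock: 2.48
position: [0.4508, 0.0969, 0.045]
ee_rot: [0.001, -0.056, 0.998, 0.0]
contact_force: [-0.2, 0.5, -0.6]
width: 0.0499
gripper_force: 0.0
```

Request:
{"fn": "drive_tool", "kwargs": {"rows": [[[0, 0, 0], [0, 0, 0], 0], [[0, 0, 0], [0, 0, 0], 0], [[0, 0, 0], [0, 0, 0], 0], [[0, 0, 0], [0, 0, 0], 0], [[0, 0, 0], [0, 0, 0], 0], [[0, 0, 0], [0, 0, 0], 0]], "force": 60}}

```text
clock: 3.22
position: [0.4507, 0.0969, 0.0453]
ee_rot: [0.001, -0.056, 0.998, 0.0]
contact_force: [0.2, 1.6, 6.0]
width: 0.0093
gripper_force: 59.5
```

Run:
```python
from h import *
s=manip.get_state();print(s['position'],s['ee_rot'],s['width'],s['gripper_force'],s['contact_force'],s['qpos'])
```

```text
[0.4507334  0.09694302 0.04526177] [ 9.47128316e-04 -5.59962108e-02  9.98430506e-01  2.27191908e-04] 0.009312828912447276 59.51917111873627 [0.19667187 1.57569502 5.95521989] [ 6.04017662e-02  3.15071537e-01  2.02663618e+00  6.23070721e-04
  7.97988802e-01 -1.62288022e+00]
```

Request:
{"fn": "drive_tool", "kwargs": {"rows": [[[0, 0, 0], [0, 0, 1], 0], [[0, 0, 0], [0, 0, 3], 0], [[0, 0, 0], [0, 0, 4], 0], [[0, 0, -0.02], [1, 0.2, 3.5], 0], [[0, 0, -0.026], [3, 0.2, 1.3], 0], [[0, 0, -0.026], [3, 0.2, 0], 0], [[0, 0, 0], [1.2, 0, 0], 0], [[0, 0, 0], [0, 0, 0], 0]]}}

```text
clock: 4.22
position: [0.5314, 0.1025, 0.1717]
ee_rot: [-0.001, -0.02, 1.0, -0.0]
contact_force: [-0.9, -0.6, -2.9]
width: 0.0092
gripper_force: 58.4
```

Run:
```python
from h import *
s=manip.get_state();print(s['position'],s['ee_rot'],s['width'],s['contact_force'])
t=snap('top','t1.png');s=snap('scene','s1.png')
a=cv2.resize(cv2.imread('pics/t1.png')[175:275,230:330],None,fx=4,fy=4,interpolation=cv2.INTER_CUBIC)
b=cv2.resize(cv2.imread('pics/s1.png')[165:315,325:425],None,fx=4,fy=4,interpolation=cv2.INTER_CUBIC)
c=np.zeros((600,800,3),np.uint8);c[:400,:400]=a;c[:,400:]=b
cv2.imwrite('pics/c1.png',cv2.convertScaleAbs(c,alpha=1.7,beta=20))
```

```text
[0.53143065 0.10250929 0.17166074] [-1.18185714e-03 -2.02206845e-02  9.99794841e-01 -6.32178523e-05] 0.009187214796761347 [-0.92506846 -0.58055879 -2.85608466]
```

View pics/c1.png

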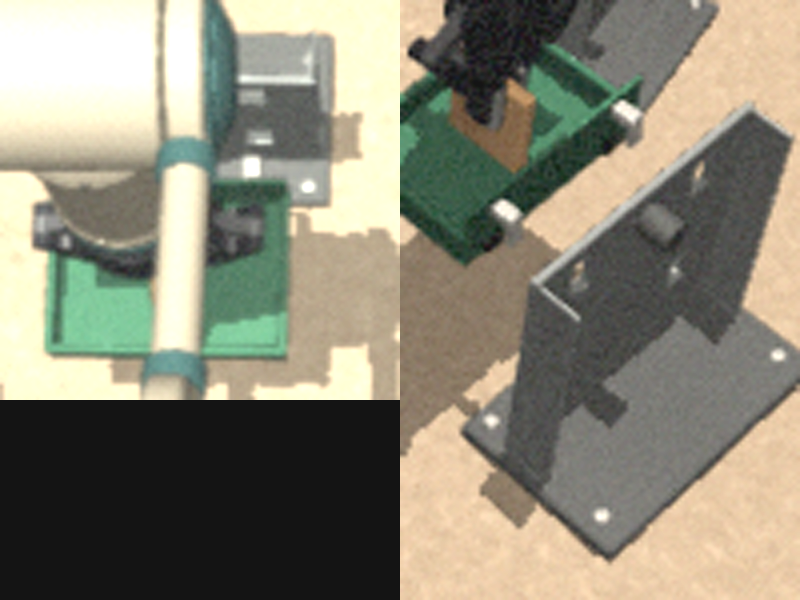

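The caddy hangs level in front of the upright and above slot height. I'll fit its held pose from these corners.

Run:
```python
from fit import *
tc=lambda u:((np.array(u)+.5)/4-.5+[230,175]); sc=lambda u:((np.array(u)-[400,0]+.5)/4-.5+[325,165])
L=[('top',tc,[((-50,71,22),(48,354)),((-50,-71,22),(287,356)),((50,-71,48),(288,180))]),
('scene',sc,[((50,71,48),(641,80)),((50,-71,0),(466,264)),((50,-71,48),(472,206)),((28,0,66),(535,98))])]
def r(p,z):
    return np.concatenate([(proj(n,T(p,[a for a,_ in l])+[0,0,z])-f([b for _,b in l])).ravel() for n,f,l in L])
s=least_squares(lambda p:r(p,p[3]),[.53,.1,0,.12]);print(s.x.round(4),r(s.x,s.x[3]).round(1).tolist())
z=.1264;s=least_squares(lambda p:r(p,z),[.53,.1,0]);print(s.x.round(4),r(s.x,z).round(1).tolist())
```

```text
[0.5276 0.1014 0.0419 0.1287] [-0.7, -0.2, -0.0, 0.1, 0.2, 0.1, 0.8, -1.8, -0.2, 0.3, -0.4, 1.8, -0.5, -0.1]
[0.5271 0.1021 0.0448] [-0.8, 0.2, -0.2, 0.4, -0.2, 0.4, 0.7, -1.4, -0.1, 0.7, -0.2, 2.1, -0.5, 0.3]
```

Request:
{"fn": "drive_tool", "kwargs": {"rows": [[[0, 0, 0], [0, 0.1, 0.2], 0], [[0, 0, 0], [1.5, 0.06, 0], 0], [[0, 0, 0], [1.5, 0.06, 0], 0], [[0, 0, 0], [0.5, 0.02, 0], 0], [[0, 0, 0], [0.4, 0.02, 0], 0], [[0, 0, 0], [0.4, 0.02, 0], 0], [[0, 0, 0], [0, 0, 0], 0]]}}

```text
clock: 5.2
position: [0.5752, 0.1055, 0.1743]
ee_rot: [-0.0, -0.02, 1.0, 0.0]
contact_force: [0.4, -1.2, -1.8]
width: 0.0094
gripper_force: 58.4
```

Request:
{"fn": "drive_tool", "kwargs": {"rows": [[[0, 0, 0], [0.3, 0.01, 0], 0], [[0, 0, 0], [0.3, 0.01, 0], 0], [[0, 0, 0], [0.2, 0.01, 0], 0], [[0, 0, 0], [0, 0, 0], 0]]}}

```text
clock: 5.7
position: [0.5819, 0.1058, 0.1743]
ee_rot: [-0.001, -0.02, 1.0, -0.0]
contact_force: [-4.9, -0.4, 0.1]
width: 0.0087
gripper_force: 58.8
```

Request:
{"fn": "drive_tool", "kwargs": {"rows": [[[0, 0, 0], [0.2, 0.01, 0], 0], [[0, 0, 0], [0.2, 0.01, 0], 0], [[0, 0, 0], [0, 0, 0], 0]]}}

```text
clock: 6.08
position: [0.5828, 0.1061, 0.1743]
ee_rot: [-0.004, -0.02, 1.0, 0.0]
contact_force: [-11.2, -0.5, 5.4]
width: 0.0094
gripper_force: 59.6
```

Request:
{"fn": "drive_tool", "kwargs": {"rows": [[[0, 0, 0], [-0.1, 0, -0.3], 0], [[0, 0, 0], [0, 0, -0.4], 0], [[0, 0, 0], [0, 0, -0.4], 0], [[0, 0, 0], [0, 0, 0], 0]]}}

```text
clock: 6.58
position: [0.5827, 0.1058, 0.1617]
ee_rot: [-0.004, -0.02, 1.0, -0.0]
contact_force: [-5.4, -0.7, -8.4]
width: 0.009
gripper_force: 58.2
```

Request:
{"fn": "drive_tool", "kwargs": {"rows": [[[0, 0, 0], [0, 0, -0.3], 0], [[0, 0, 0], [0, 0, -0.2], 0], [[0, 0, 0], [0, 0, -0.2], 0], [[0, 0, 0], [0, 0, 0], 0]]}}

```text
clock: 7.08
position: [0.5829, 0.106, 0.1559]
ee_rot: [-0.003, -0.02, 1.0, 0.0]
contact_force: [-7.6, -0.6, 1.6]
width: 0.0091
gripper_force: 59.8
```

Request:
{"fn": "drive_tool", "kwargs": {"rows": [[[0, 0, 0], [0, 0, -0.2], 0], [[0, 0, 0], [0, 0, 0], 0]]}}

```text
clock: 7.32
position: [0.5828, 0.106, 0.1556]
ee_rot: [-0.003, -0.02, 1.0, 0.0]
contact_force: [-12.2, 0.1, 10.9]
width: 0.0091
gripper_force: 61.2
```

Request:
{"fn": "drive_tool", "kwargs": {"rows": [[[0, 0, 0], [-0.1, 0, -0.15], 0], [[0, 0, 0], [0, 0, 0], 0]]}}

```text
clock: 7.58
position: [0.5826, 0.1059, 0.1553]
ee_rot: [-0.002, -0.02, 1.0, 0.0]
contact_force: [-11.9, -1.0, 13.6]
width: 0.0092
gripper_force: 61.9
```

Run:
```python
from h import *
s=manip.get_state();print(s['position'],s['contact_force'])
t=snap('top','t2.png');s=snap('scene','s2.png')
a=cv2.resize(cv2.imread('pics/t2.png')[175:275,230:330],None,fx=4,fy=4,interpolation=cv2.INTER_CUBIC)
b=cv2.resize(cv2.imread('pics/s2.png')[165:315,325:425],None,fx=4,fy=4,interpolation=cv2.INTER_CUBIC)
c=np.zeros((600,800,3),np.uint8);c[:400,:400]=a;c[:,400:]=b
cv2.imwrite('pics/c2.png',cv2.convertScaleAbs(c,alpha=1.7,beta=20))
```

```text
[0.58258015 0.10594751 0.15529068] [-11.85601708  -1.00245829  13.61711184]
```

View pics/c2.png

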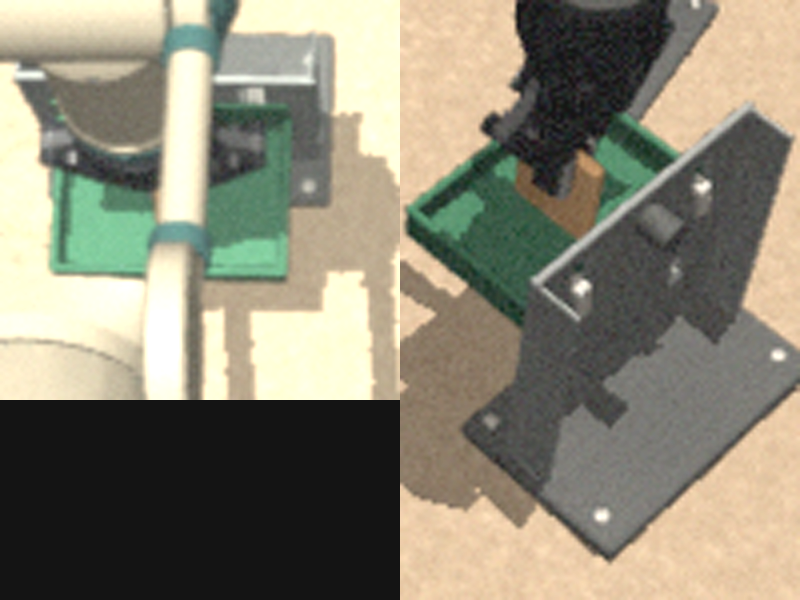

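Both claws have come through the upper slots, at crop (582,288) and (702,186), and the caddy is level. I'll release, rise and check the catch.

Request:
{"fn": "drive_tool", "kwargs": {"rows": [[[0, 0, 0], [0, 0, 0.2], 0], [[0, 0, 0], [0, 0, 0], 4], [[0, 0, 0], [0, 0, 0], 4], [[0, 0, 0], [0, 0, 0], 4], [[0, 0, 0], [0, 0, 3], 4], [[0, 0, 0], [0, 0, 4], 4], [[0, 0, 0], [-1, -3, 3], 4], [[0, 0, -0.157], [-1, -5, 0], 7]]}}

```text
clock: 8.68
position: [0.5671, 0.0262, 0.2579]
ee_rot: [0.004, 0.059, 0.998, 0.0]
contact_force: [-0.1, -1.4, 0.2]
width: 0.0567
gripper_force: 0.0
```

Request:
{"fn": "drive_tool", "kwargs": {"rows": [[[0, 0, -0.157], [-1, -5, 0], 7], [[0, 0, -0.157], [-1, -5, 0], 7], [[0, 0, -0.157], [-1, -5, 0], 7], [[0, 0, -0.157], [-1, -5, 0], 7], [[0, 0, -0.157], [-1, -5, 0], 7], [[0, 0, -0.157], [-1, -1, 0], 7], [[0, 0, -0.157], [-0.5, 0, 0], 7], [[0, 0, -0.157], [-0.5, 0, 0], 7]]}}

```text
clock: 9.68
position: [0.4951, -0.2347, 0.2547]
ee_rot: [0.0, 0.636, 0.772, 0.0]
contact_force: [-1.1, -0.2, 0.5]
width: 0.0702
gripper_force: 0.0
```

Run:
```python
from h import *
s=manip.get_state();print(s['position'],s['ee_rot'],s['contact_force'],s['width'])
t=snap('top','t3.png');s=snap('scene','s3.png')
a=cv2.resize(cv2.imread('pics/t3.png')[175:300,230:330],None,fx=4,fy=4,interpolation=cv2.INTER_CUBIC)
b=cv2.resize(cv2.imread('pics/s3.png')[165:315,325:425],None,fx=4,fy=4,interpolation=cv2.INTER_CUBIC)
c=np.zeros((600,800,3),np.uint8);c[:500,:400]=a;c[:,400:]=b
cv2.imwrite('pics/c3.png',cv2.convertScaleAbs(c,alpha=1.7,beta=20))
print(back('top',(410.2,270.7),.09),back('scene',(220.2,287),.086))
```

```text
[ 0.49509699 -0.23472078  0.25474384] [3.52286728e-04 6.36096279e-01 7.71609610e-01 9.29696578e-05] [-1.12817062 -0.21223843  0.50114186] 0.07015364601503801
[ 0.48768584 -0.23737885  0.09      ] [ 0.49413702 -0.2411295   0.086     ]
```

View pics/c3.png

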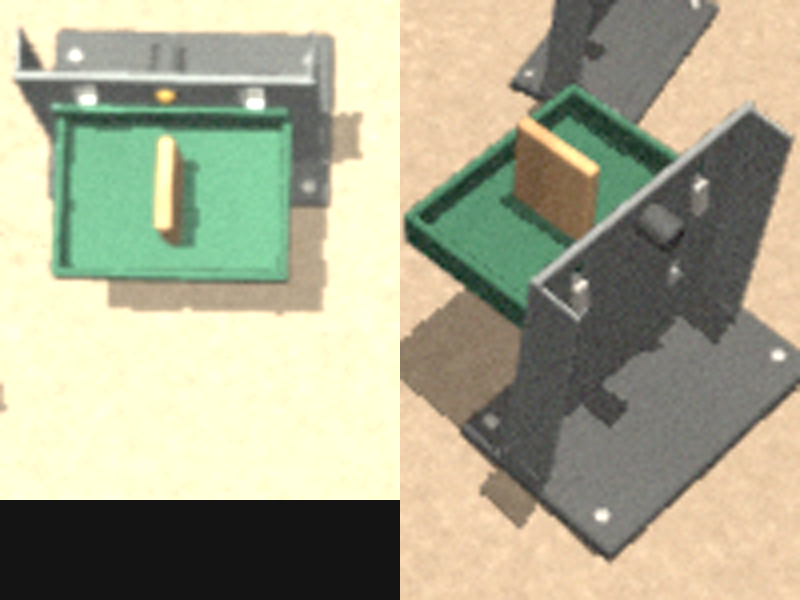

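The brass nose shows at the same place as at the start, (271,199) in the top view, just over the back wall edge, so it is out. I'll check the seating numerically.

Run:
```python
from fit import *
tc=lambda u:((np.array(u)+.5)/4-.5+[230,175]); sc=lambda u:((np.array(u)-[400,0]+.5)/4-.5+[325,165])
L=[('top',tc,[((-50,71,22),(55,276)),((-50,-71,22),(289,280)),((50,-71,48),(292,109)),((50,71,48),(52,104)),((28,0,66),(166,136)),((-28,0,66),(163,231))]),
('scene',sc,[((-28,0,66),(522,120)),((28,0,66),(595,168)),((-50,-71,22),(408,212)),((-50,71,22),(574,88))])]
def r(p,z):
    return np.concatenate([(proj(n,T(p,[a for a,_ in l])+[0,0,z])-f([b for _,b in l])).ravel() for n,f,l in L])
s=least_squares(lambda p:r(p,p[3]),[.53,.1,0,.12]);print(s.x.round(4),r(s.x,s.x[3]).round(1).tolist())
z=.110;s=least_squares(lambda p:r(p,z),[.53,.1,0]);print(s.x.round(4),r(s.x,z).round(1).tolist())
# nose out vs pushed in: pixel rows
for d in (-7,-2.5): print(proj('top',T([.6331,.1074,.0407],[(d,0,165.5)])))
```

```text
[0.5776 0.1051 0.0364 0.1049] [-0.7, 0.2, -0.4, 0.3, -0.5, 0.2, 0.5, 0.4, 0.4, -0.3, 0.2, -0.9, 0.4, -0.5, 1.0, 1.9, -1.3, 0.4, -0.6, -1.6]
[0.5778 0.1038 0.0393] [-0.4, -0.1, 0.1, -0.2, -0.1, -0.5, 0.6, -0.2, 0.7, -0.9, 0.5, -1.4, 0.2, -1.6, 0.9, 0.7, -1.6, -0.6, -0.8, -2.8]
[[271.95424641 200.61977331]]
[[272.02082299 198.80136421]]
```

The caddy is seated, with z about 0.105–0.110 allowing for sag, and the catch is out. Next is the shaker at (0.491,-0.239).

Request:
{"fn": "drive_tool", "kwargs": {"rows": [[[0, 0, -0.15], [-0.4, -0.4, 0], 7], [[0, 0, 0], [0, 0, -4], 7], [[0, 0, 0], [0, 0, -5], 7], [[0, 0, 0], [0, 0, -5], 7], [[0, 0, 0], [0, 0, -4], 7], [[0, 0, 0], [0, 0, -1.5], 7], [[0, 0, 0], [0, 0, -0.5], 7], [[0, 0, 0], [0, 0, 0], 7]]}}

```text
clock: 10.78
position: [0.4921, -0.2386, 0.0559]
ee_rot: [0.001, 0.69, 0.724, 0.0]
contact_force: [-0.3, -0.2, 0.8]
width: 0.07
gripper_force: 0.0
```

Request:
{"fn": "drive_tool", "kwargs": {"rows": [[[0, 0, 0], [0, 0, 0], 3.5], [[0, 0, 0], [0, 0, 0], 3.5], [[0, 0, 0], [0, 0, 0], 3.5], [[0, 0, 0], [0, 0, 0], 3.5], [[0, 0, 0], [0, 0, 0], 3.5]], "force": 30}}

```text
clock: 11.4
position: [0.4916, -0.2385, 0.0561]
ee_rot: [0.001, 0.69, 0.724, 0.0]
contact_force: [-0.8, 0.6, 6.5]
width: 0.0352
gripper_force: 24.2
```

Request:
{"fn": "drive_tool", "kwargs": {"rows": [[[0, 0, 0], [0, 0, 0], 0], [[0, 0, 0], [0, 0, 0], 0], [[0, 0, 0], [0, 0, 0], 0]], "force": 35}}

```text
clock: 11.78
position: [0.4916, -0.2385, 0.0562]
ee_rot: [0.001, 0.69, 0.724, 0.0]
contact_force: [-1.2, 0.0, 7.2]
width: 0.0349
gripper_force: 34.3
```

Run:
```python
from h import *
s=manip.get_state();print(s['position'],s['ee_rot'],s['contact_force'],s['moment'],s['width'],s['gripper_force'])
```

```text
[ 0.49159066 -0.23848185  0.05617065] [1.13954507e-03 6.89885952e-01 7.23917155e-01 1.65602928e-04] [-1.16910528  0.02249924  7.19906521] [0.12273979 0.13351324 0.0079901 ] 0.03485637252438592 34.27846010075882
```

Request:
{"fn": "drive_tool", "kwargs": {"rows": [[[0, 0, 0], [0, 0, 1], 0], [[0, 0, 0], [0, 0, 3], 0], [[0, 0, 0], [0, 0, 5], 0], [[0, 0, 0], [0, 0, 5], 0], [[0, 0, 0], [0, 0, 4], 0], [[0, 0, 0], [0, 0, 1], 0], [[0, 0, 0], [0, 0, 0], 0]]}}

```text
clock: 12.65
position: [0.4908, -0.2378, 0.2447]
ee_rot: [0.0, 0.69, 0.724, 0.0]
contact_force: [-0.3, 0.8, -1.6]
width: 0.0352
gripper_force: 34.8
```

Run:
```python
from h import *
s=manip.get_state();print(s['position'],s['ee_rot'],s['contact_force'],s['width'])
snap('top','t4.png');snap('scene','s4.png')
b=cv2.imread('pics/s4.png')[150:350,130:330]
cv2.imwrite('pics/c4.png',cv2.convertScaleAbs(cv2.resize(b,None,fx=3,fy=3,interpolation=cv2.INTER_CUBIC),alpha=1.6,beta=10))
```

```text
[ 0.49081217 -0.2378279   0.2447179 ] [6.30946192e-05 6.89932004e-01 7.23874175e-01 6.29759449e-05] [-0.3317846   0.771828   -1.59109959] 0.03517432775039926
```

View pics/c4.png

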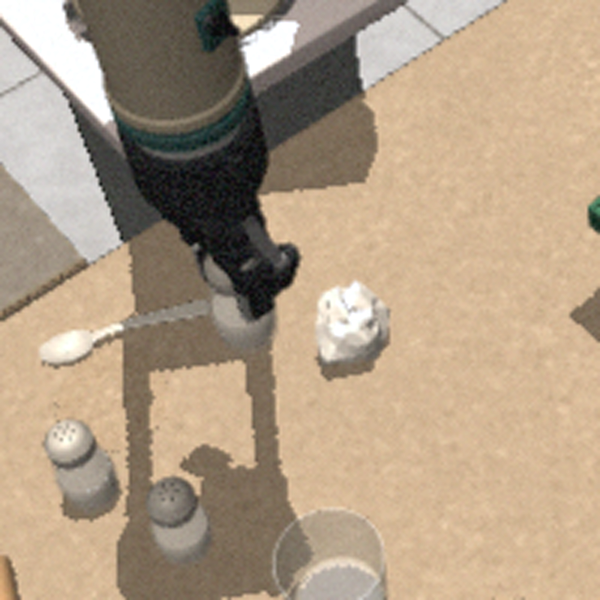

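The shaker hangs upright in the jaws, and the foil, glass and other shakers are untouched. I'll carry it over the right compartment at (0.575,0.0685).

Request:
{"fn": "drive_tool", "kwargs": {"rows": [[[0, 0, 0], [0.6, 2, 0], 0], [[0, 0, 0], [1.3, 4.6, 0], 0], [[0, 0, 0], [1.3, 5, 0], 0], [[0, 0, 0], [1.3, 5, 0], 0], [[0, 0, 0], [1.3, 5, 0], 0], [[0, 0, 0], [1.3, 5, 0], 0], [[0, 0, 0], [0.8, 3, 0], 0], [[0, 0, 0], [0.5, 1, 0], 0]]}}

```text
clock: 13.75
position: [0.5744, 0.0709, 0.2435]
ee_rot: [-0.001, 0.689, 0.725, -0.001]
contact_force: [-0.4, -0.8, -0.7]
width: 0.0348
gripper_force: 34.8
```

Request:
{"fn": "drive_tool", "kwargs": {"rows": [[[0, 0, 0], [0, 0, -1], 0], [[0, 0, 0], [0, 0, -1], 0], [[0, 0, 0], [0, 0, 0], 0]]}}

```text
clock: 14.12
position: [0.5738, 0.0668, 0.2233]
ee_rot: [-0.001, 0.691, 0.723, -0.001]
contact_force: [-1.0, 0.3, -2.3]
width: 0.0349
gripper_force: 34.8
```

Run:
```python
from h import *
s=manip.get_state();print(s['position'],s['ee_rot'],s['contact_force'],s['width'])
snap('top','t5.png');snap('scene','s5.png')
a=cv2.resize(cv2.imread('pics/t5.png')[175:300,230:330],None,fx=4,fy=4,interpolation=cv2.INTER_CUBIC)
b=cv2.resize(cv2.imread('pics/s5.png')[165:315,325:425],None,fx=4,fy=4,interpolation=cv2.INTER_CUBIC)
c=np.zeros((600,800,3),np.uint8);c[:500,:400]=a;c[:,400:]=b
cv2.imwrite('pics/c5.png',cv2.convertScaleAbs(c,alpha=1.7,beta=20))
```

```text
[0.57383361 0.06683422 0.22325064] [-0.00109774  0.69052494  0.72330663 -0.00127093] [-1.04865014  0.32896395 -2.3017478 ] 0.03494563209410046
```

View pics/c5.png

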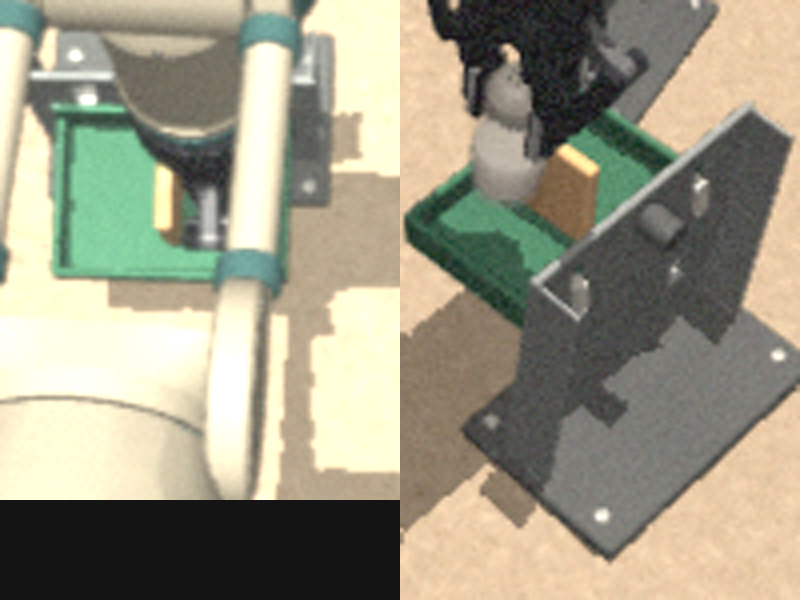

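The shaker hangs upright beside the fin, within the right compartment, so I'll lower it.

Request:
{"fn": "drive_tool", "kwargs": {"rows": [[[0, 0, 0], [0, 0, -1.5], 0], [[0, 0, 0], [0, 0, -1.5], 0], [[0, 0, 0], [0, 0, -1], 0], [[0, 0, 0], [0, 0, -0.5], 0], [[0, 0, 0], [0, 0, 0], 0]]}}

```text
clock: 14.85
position: [0.5749, 0.0681, 0.1793]
ee_rot: [-0.0, 0.69, 0.724, -0.0]
contact_force: [0.5, -0.9, -1.1]
width: 0.0351
gripper_force: 34.8
```

Request:
{"fn": "drive_tool", "kwargs": {"rows": [[[0, 0, 0], [0, 0, -0.2], 0], [[0, 0, 0], [0, 0, -0.2], 0], [[0, 0, 0], [0, 0, 0], 0]]}}

```text
clock: 15.22
position: [0.575, 0.068, 0.1759]
ee_rot: [0.0, 0.69, 0.724, 0.0]
contact_force: [0.3, -0.1, -1.6]
width: 0.0349
gripper_force: 34.8
```

Request:
{"fn": "drive_tool", "kwargs": {"rows": [[[0, 0, 0], [0, 0, -0.2], 0], [[0, 0, 0], [0, 0, -0.2], 0], [[0, 0, 0], [0, 0, 0], 0]]}}

```text
clock: 15.6
position: [0.5749, 0.068, 0.1716]
ee_rot: [-0.0, 0.69, 0.724, -0.0]
contact_force: [-0.4, -0.8, -1.6]
width: 0.0349
gripper_force: 34.8
```

Request:
{"fn": "drive_tool", "kwargs": {"rows": [[[0, 0, 0], [0, 0, -0.15], 0], [[0, 0, 0], [0, 0, 0], 0]]}}

```text
clock: 15.85
position: [0.5749, 0.068, 0.1702]
ee_rot: [-0.0, 0.69, 0.724, -0.0]
contact_force: [-0.4, 0.0, -0.9]
width: 0.035
gripper_force: 34.8
```

Request:
{"fn": "drive_tool", "kwargs": {"rows": [[[0, 0, 0], [0, 0, -0.1], 0], [[0, 0, 0], [0, 0, 0], 0]]}}

```text
clock: 16.1
position: [0.575, 0.068, 0.1692]
ee_rot: [-0.0, 0.69, 0.724, -0.0]
contact_force: [0.6, -0.3, -1.8]
width: 0.0354
gripper_force: 34.8
```

Request:
{"fn": "drive_tool", "kwargs": {"rows": [[[0, 0, 0], [0, 0, -0.1], 0], [[0, 0, 0], [0, 0, 0], 0]]}}

```text
clock: 16.35
position: [0.575, 0.068, 0.1682]
ee_rot: [-0.0, 0.69, 0.724, -0.0]
contact_force: [0.0, -0.4, -0.4]
width: 0.0349
gripper_force: 34.8
```

Request:
{"fn": "drive_tool", "kwargs": {"rows": [[[0, 0, 0], [0, 0, -0.1], 0], [[0, 0, 0], [0, 0, 0], 0]]}}

```text
clock: 16.6
position: [0.5751, 0.068, 0.1673]
ee_rot: [0.0, 0.69, 0.724, 0.0]
contact_force: [0.3, 0.3, -0.9]
width: 0.0347
gripper_force: 34.8
```

Request:
{"fn": "drive_tool", "kwargs": {"rows": [[[0, 0, 0], [0, 0, -0.1], 0], [[0, 0, 0], [0, 0, 0], 0]]}}

```text
clock: 16.85
position: [0.5752, 0.068, 0.1668]
ee_rot: [0.0, 0.69, 0.724, 0.0]
contact_force: [-0.9, 0.3, 3.1]
width: 0.0351
gripper_force: 35.3
```

Request:
{"fn": "drive_tool", "kwargs": {"rows": [[[0, 0, 0], [0, 0, 0], 4.0], [[0, 0, 0], [0, 0, 0], 5.5], [[0, 0, 0], [0, 0, 0], 5.5], [[0, 0, 0], [0, 0, 0], 5.5], [[0, 0, 0], [0, 0, 1], 5.5], [[0, 0, 0], [0, 0, 3], 5.5], [[0, 0, 0], [0, 0, 4], 5.5], [[0, 0, 0], [0, 0, 3], 5.5]], "force": 20}}

```text
clock: 17.85
position: [0.5755, 0.068, 0.2789]
ee_rot: [0.001, 0.69, 0.724, 0.001]
contact_force: [0.6, 0.4, -0.3]
width: 0.0554
gripper_force: 0.0
```

Request:
{"fn": "drive_tool", "kwargs": {"rows": [[[0, 0, 0], [-4, -4, 0], 5.5], [[0, 0, 0], [-4, -5, 0], 5.5], [[0, 0, 0], [-4, -5, 0], 5.5], [[0, 0, 0], [-4, -5, 0], 5.5], [[0, 0, 0], [0, 0, 0], 5.5], [[0, 0, 0], [0, 0, 0], 5.5]]}}

```text
clock: 18.6
position: [0.4183, -0.1184, 0.2771]
ee_rot: [0.001, 0.69, 0.723, 0.001]
contact_force: [-0.3, 0.1, 0.0]
width: 0.0553
gripper_force: 0.0
```

Run:
```python
from h import *
s=manip.get_state();print(s['position'],s['contact_force'],s['width'])
snap('top','t6.png');snap('scene','s6.png')
a=cv2.resize(cv2.imread('pics/t6.png')[175:300,230:330],None,fx=4,fy=4,interpolation=cv2.INTER_CUBIC)
b=cv2.resize(cv2.imread('pics/s6.png')[140:365,200:425],None,fx=400/225,fy=400/225,interpolation=cv2.INTER_CUBIC)
c=np.zeros((600,800,3),np.uint8);c[:500,:400]=a;c[:400,400:]=b
cv2.imwrite('pics/c6.png',cv2.convertScaleAbs(c,alpha=1.7,beta=20))
```

```text
[ 0.41833966 -0.11837382  0.27706403] [-0.34850725  0.12343249  0.00441041] 0.05525874520135627
```

View pics/c6.png

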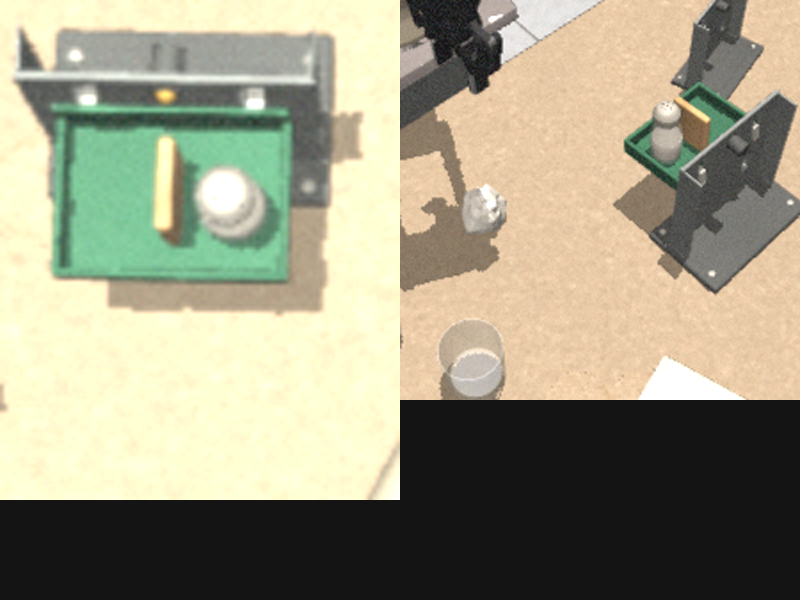

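The shaker stands upright in the right compartment, the catch is out, and the glass and foil are still standing. I'll hand it in.

```bash
python3 -c "
from rig import job
print(job.sign_off())"
```

```text
the job is handed in; nothing more can be done
None
```

I hung the caddy in the upper slots with the catch out over its back wall and set the salt shaker upright in its right compartment. The glass and foil parcel were left standing where they were, and I handed the job in at about 19 s.

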